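# Lay the next shingle on the run-off stand

## Robot

A 6-joint arm with a two-finger parallel gripper is mounted at the origin on the work surface. World frame = base frame: x ahead of the robot, y to its left, z up, the work surface at z = 0. Lengths are in m, angles in rad, forces in N, time in s.
With the tool pointing down it reaches from about 0.35 to 0.85 m from the base axis. Payload 8.1 kg.
Tool frame: the origin (TCP) lies at the centre of the arm's flange, where the gripper is bolted on; the fingertips stand 186 mm ahead of it and the grasp point (between the pads) lies 167 mm ahead of it; z points along the fingers, y is the direction in which the jaws open and shut (so a half turn about z gives the same grasp; the last joint's range is limited). The gripper opens to 93 mm and grips with 3 to 60 N. Pads are 15 mm wide; open, the fingers measure 128 mm over their backs; the gripper's body (75 mm by 188 mm) begins 65 mm behind the grasp point.
Start: joints at [-1.428, 0.13, 1.488, -0, 1.523, -0.085], TCP at [0.136, -0.585, 0.405] pointing down, gripper open.
Joint ranges: [-2.96, 2.96], [-0.89, 2.26], [0.02, 2.5], [-1.34, 4.48], [0, 2.73], [-2.66, 2.66]. Speed limits (rad/s): [2.39, 2.39, 2.79, 3.14, 3.14, 3.14].

## Interface

Orientations are given as a rotation vector (axis times angle).
In Python, from plant import robot, viewer, order gives the robot as it stands.
- The arm moves only by the tool apply_moves, never from a script. Its argument "deltas" is a list of rows, each a list of 3 entries, a list of its own where there are three numbers: the finger opening in mm, from 0 to 93, then the shift along the tool's x, y, z in mm, then the turn about the tool's z in rad. In form: [[grip, [dx, dy, dz], yaw], ...]. A call has 1 to 5 rows; each row shifts and turns the commanded pose from where the row before left it, along the tool's axes as they then stand; what a row does not reach is not made up. A row lasts 1/8 s, in which the tool goes at most 62.5 mm and 10.7 degrees, less where a joint would pass 70% of its speed; a pose out of reach is approached as far as the arm can. A call is refused whole if a number of a shift passes 62.5 or a number of a turn 0.188, either way. A call with a gripper value outside its range is refused whole. The fingers move at their own pace and stop on an object; "grip_force" is the grip in N (left out, the last holds). Time passes only in rows, so rows that do not move let the fingers close. It gives the time, the measured TCP pose, the force and the opening at its end, in the units of the state.
- robot.read_state(): the state, without advancing time (a new reading comes with each control period).
- viewer.read_camera(name): name is "scene" or "top" or "wrist"; returns the picture (384x512x3 uint8, blue, green, red); there is no depth.
- viewer.get_calibration(name): a dict with "fx", "fy", "cx", "cy" (pixels), "R" (3x3) and "t" (3): a world point X has camera coordinates R X + t. Camera axes: x right, y down, z forward; pixel columns grow to the right and rows downward; lengths in m; the calibration is good to about 2 mm. A picture is of the moment at which its call begins: read the wrist's pose just before it. get_calibration takes no time and is no camera call; for the wrist camera it gives the pose at the moment of the call.
- order.close_job(): hands the job in, once; it reports no verdict.
The state is a dict: "t": time; "q": joint angles; "dq": joint speeds; "joint_torque": joint torques, N m; "tool_pos": TCP position; "orientation": TCP orientation; "force": force on the tool from outside, world axes, zero at the start; "wrist_torque": the same for the moment, N m; "opening": finger opening in m.
Only numpy, scipy, OpenCV 4.12 (cv2) and the standard library are available. Lean on these libraries where they do the work, as an engineer would, in place of code of your own. Each camera call takes 0.05 s, during which the arm holds its last target. There are 200 camera calls.

## Task

On the sloping run-off test stand one blue shingle is already fixed. Lay the loose blue shingle over it as the next course up the slope: its lower edge along the orange line, straight up the slope, centred over the fixed one and lying flat on it and the wooden batten. Leave the terracotta and the white samples where they lie.

Things in the scene. Friction and masses are not known exactly. Their poses are not given: they have to be found in the camera images.
- slate: The loose blue shingle, a rigid flat plate 110 long x 50 wide x 8 mm thick, about 85 g. It starts lying flat on the bench, its long axis roughly towards the far side of the bench. Origin: centre of the underside; x along its length, z through its thickness. It is the same either way round.
- deck: White deck 150 x 220 mm sloping 18 deg, low end to the robot. Origin: mid orange line on the fixed blue shingle's top, 66 mm above bench; x up the slope, y left across, z square out. In mm: fixed shingle x -65 to 45, y +-25, top z 0. Batten x 80 to 110, 140 wide, top z 0. Bare deck z -8. Laid right, the loose shingle's origin is at x 55, y 0, z 0, parallel to the deck; it stays put.
- clay_sample: A bystander: a terracotta (orange-brown) sample plate of the same size, 110 x 50 x 8 mm, lying flat on the bench. Origin: centre of the underside, x along its length.
- white_sample: A bystander: an off-white sample plate of the same size, 110 x 50 x 8 mm, lying flat on the bench. Origin: centre of the underside, x along its length.
Mind the look-alikes: they are no part of the job. What is meant by the slate is not red, and is the larger of those in its own colour.

How it is judged:
By the outcome, as a careful person would: the job done as asked, in the order asked, and still so for the second after the job is handed in, with the robot touching nothing.
It also fails if it takes over 32 s, if anything falls off the work surface, if the arm or the gripper's body presses on something with over 40 N, if the wrist force passes 120 N, or if a joint passes its speed limit or range.

## Working session

There is one attempt and no reset: what is moved stays moved. The work goes in short steps, Python scripts to look and compute and a tool call to move; the robot and the scene stay as the last step left them, time stands still between calls to the robot, and variables do not carry over. Pictures are saved under pics/ and viewed, about 8 in all and at most 12, crops included, and the job is handed in when it is done.

Besides the shell and the picture viewer there is one more tool, called after "Request:" as a command line: name --argument value ..., lists and objects as JSON in quotes. apply_moves: Moves the arm, as the interface text tells. Its arguments: {"type":"object","properties":{"deltas":{"type":"array"},"grip_force":{"type":"number"}},"required":["deltas"]}

```bash
mkdir -p pics; ls
python3 - <<'E'
from plant import robot, viewer, order
import cv2,numpy as np
s=robot.read_state();print(s)
for n in ("top","scene"):
    im=viewer.read_camera(n);cv2.imwrite(f"pics/{n}0.png",im)
    c=viewer.get_calibration(n);print(n,c)
E
```

```text
pics
{'t': 0.0, 'q': array([-1.42839908e+00,  1.31157380e-01,  1.48926983e+00,  1.97643186e-06,
        1.52299410e+00, -8.54358240e-02]), 'dq': array([ 8.18329417e-05, -2.08138857e-03, -4.38173285e-04, -2.37708197e-04,
        5.69812026e-04,  1.65566859e-04]), 'joint_torque': array([ 1.76870184e-03, -5.59840715e+01, -4.91752839e+01,  7.68477051e-02,
        3.52830521e-02, -1.37345683e-04]), 'tool_pos': array([ 0.13548921, -0.5842696 ,  0.40369459]), 'orientation': array([-3.11941440e+00, -3.56897890e-01,  7.86525911e-05]), 'force': array([-0.03851875, -0.15688129,  0.11242865]), 'wrist_torque': array([ 0.01015963, -0.00623088, -0.0124958 ]), 'opening': 0.09295257851790197}
top {'fx': 428.6743385177512, 'fy': 428.6743385177512, 'cx': 256.06482576927743, 'cy': 192.30552807974215, 'R': array([[-2.18391851e-02, -9.99759759e-01, -1.86416408e-03],
       [-9.92175545e-01,  2.19027000e-02, -1.22914438e-01],
       [ 1.22925739e-01, -8.34773144e-04, -9.92415521e-01]]), 't': array([-0.03169611,  0.54302709,  0.91031728])}
scene {'fx': 392.89942919441773, 'fy': 392.89942919441773, 'cx': 248.19885948147038, 'cy': 193.48891264344948, 'R': array([[ 0.22929142,  0.97335661,  0.00153775],
       [ 0.71424671, -0.16717977, -0.67963413],
       [-0.66126929,  0.1569326 , -0.73354964]]), 't': array([-0.09146537, -0.33903664,  1.30961232])}
```

View pics/top0.png

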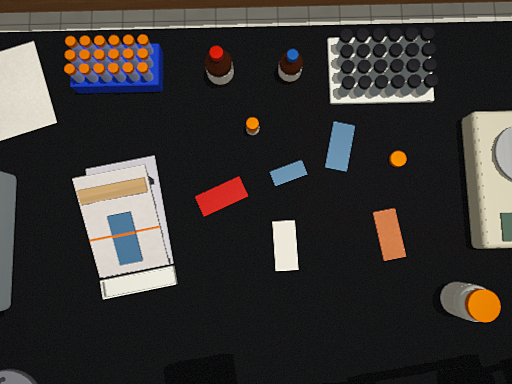

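View pics/scene0.png

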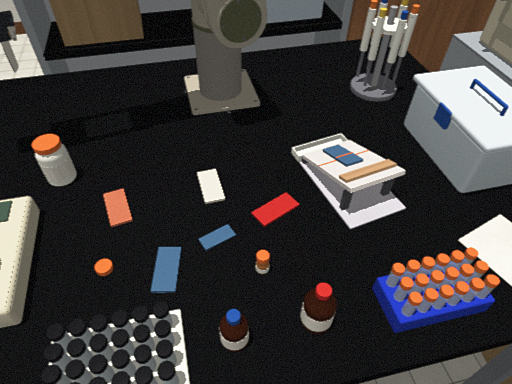

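The top view shows the loose slate at about (340,146), a smaller blue look-alike at (288,173), and the fixed shingle at (125,237) with the orange line through (125,233) and the batten at (113,190). The scene view shows the slate at (166,269) and the stand at (350,165). Next I'll measure them in both views.

```bash
cat > h.py <<'E'
import cv2,numpy as np
from plant import robot,viewer,order
def cast(c,uv,z):
    d=np.c_[(np.atleast_2d(uv)-[c["cx"],c["cy"]])/[c["fx"],c["fy"]],np.ones(len(np.atleast_2d(uv)))]@c["R"]
    o=-c["R"].T@c["t"]; z=np.broadcast_to(z,len(d))
    return o+d*((z-o[2])/d[:,2])[:,None]
def rects(im,lo,hi,amin=60):
    m=cv2.inRange(cv2.cvtColor(im,cv2.COLOR_BGR2HSV),lo,hi)
    m=cv2.morphologyEx(m,cv2.MORPH_CLOSE,np.ones((5,5)))
    cs,_=cv2.findContours(m,cv2.RETR_EXTERNAL,cv2.CHAIN_APPROX_NONE)
    return [c[:,0,:].astype(float) for c in cs if cv2.contourArea(c)>amin]
def quad(cn):  # 4 corners from side lines fitted to contour
    b=cv2.boxPoints(cv2.minAreaRect(cn.astype(np.float32))); L=[]
    for i in range(4):
        p,q=b[i],b[(i+1)%4]; n=np.linalg.norm(q-p); u=(q-p)/n
        r=cn-p; s=r@u; d=abs(r@[-u[1],u[0]])
        k=cn[(s>.2*n)&(s<.8*n)&(d<min(6,.3*np.linalg.norm(b[(i+2)%4]-q)))]
        vx,vy,x,y=cv2.fitLine(k.astype(np.float32),cv2.DIST_HUBER,0,.01,.01).ravel()
        L.append(np.cross([x,y,1],[x+vx,y+vy,1]))
    P=[np.cross(L[i-1],L[i]) for i in range(4)]
    return np.array([p[:2]/p[2] for p in P])
BLUE=((95,90,60),(115,255,255))
E
python3 - <<'E'
from h import *
np.set_printoptions(precision=4,suppress=True)
for n in ("top","scene"):
    im=cv2.imread(f"pics/{n}0.png");c=viewer.get_calibration(n)
    for nm,r in (("blue",BLUE),("wood",((10,60,120),(20,160,255))),("orange",((5,180,100),(18,255,255)))):
        for cn in rects(im,*r):
            try:q=quad(cn)
            except Exception as e: print(nm,cn.mean(0),len(cn),e);continue
            X=cast(c,q,.008)
            print(n,nm,"px",cn.mean(0).round(),"w",X.mean(0),"edges",np.linalg.norm(X-np.roll(X,-1,0),axis=1),"\n",q.round(1).tolist())
E
```

```text
top blue px [125. 238.] w [0.4496 0.2522 0.008 ] edges [0.0505 0.1106 0.0479 0.1116] 
 [[107.2, 215.9], [129.4, 212.0], [141.6, 259.8], [120.2, 263.9]]
top blue px [288. 172.] w [ 0.5894 -0.1171  0.008 ] edges [0.0782 0.0351 0.0779 0.036 ] 
 [[269.1, 171.0], [301.2, 159.3], [306.7, 173.6], [274.8, 185.7]]
top blue px [340. 146.] w [ 0.6485 -0.2376  0.008 ] edges [0.1098 0.0497 0.1094 0.0498] 
 [[324.6, 166.8], [333.4, 120.9], [354.6, 125.1], [346.2, 171.0]]
top blue px [292.  55.] w [ 0.8696 -0.135   0.008 ] edges [0.0261 0.0258 0.035  0.0292] 
 [[286.1, 54.7], [291.6, 45.6], [298.7, 53.5], [291.0, 65.6]]
top blue px [113.  70.] w [0.8446 0.2751 0.008 ] edges [0.2025 0.1094 0.2151 0.1132] 
 [[76.3, 46.7], [162.0, 45.8], [162.0, 90.3], [69.7, 92.8]]
top wood px [112. 190.] w [0.5568 0.2833 0.008 ] edges [0.1544 0.032  0.1528 0.0319] 
 [[76.0, 190.5], [143.2, 177.1], [146.9, 190.5], [80.0, 203.8]]
top orange px [483. 305.] w [ 0.2863 -0.5338  0.008 ] edges [0.0753 0.0694 0.069  0.0638] 
 [[464.3, 288.4], [498.6, 290.3], [499.6, 322.8], [467.9, 318.1]]
top orange px [398. 158.] w [ 0.61
[... 1602 characters left out ...]
.031 ] 
 [[337.1, 175.4], [388.0, 159.2], [398.5, 164.5], [346.1, 182.0]]
scene orange px [103. 267.] w [ 0.6142 -0.3693  0.008 ] edges [0.0356 0.0433 0.0347 0.0382] 
 [[94.9, 260.7], [111.8, 256.5], [111.3, 273.5], [94.3, 275.7]]
scene orange px [262. 259.] w [ 0.6716 -0.0324  0.008 ] edges [0.0336 0.0415 0.0175 0.0479] 
 [[255.3, 249.4], [270.4, 250.1], [265.9, 265.7], [258.2, 267.9]]
scene orange px [444. 275.] w [0.7977 0.3228 0.008 ] edges [0.1517 0.1157 0.2212 0.0882] 
 [[391.1, 265.0], [454.1, 251.7], [508.7, 283.4], [409.6, 302.3]]
scene orange px [ 46. 143.] w [ 0.1582 -0.5335  0.008 ] edges [0.0797 0.0827 0.0605 0.0924] 
 [[29.0, 137.3], [58.1, 132.2], [59.6, 149.6], [36.5, 155.3]]
```

Run:
```python
from h import *
np.set_printoptions(precision=4,suppress=True)
th=np.radians(18);cs,sn=np.cos(th),np.sin(th)
D=np.array([[45,25],[45,-25],[-65,-25],[-65,25],[110,70],[110,-70],[80,-70],[80,70]])/1e3
z=.066+D[:,0]*sn
px={"top":[[107.2,215.9],[129.4,212.0],[141.6,259.8],[120.2,263.9],[76,190.5],[143.2,177.1],[146.9,190.5],[80,203.8]],
"scene":[[362.5,160.2],[345.9,164.6],[321.8,150.0],[337.3,144.9],[398.5,164.5],[346.1,182.0],[337.1,175.4],[388,159.2]]}
A=D*[cs,1]
Bs=[]
for n,p in px.items():
    c=viewer.get_calibration(n);B=cast(c,np.array(p),z)[:,:2];Bs.append(B)
    for k in (slice(0,4),slice(4,8),slice(0,8)):
        a,b=A[k]-A[k].mean(0),B[k]-B[k].mean(0)
        w=np.arctan2((a[:,0]*b[:,1]-a[:,1]*b[:,0]).sum(),(a*b).sum())
        R=np.array([[np.cos(w),-np.sin(w)],[np.sin(w),np.cos(w)]])
        o=B[k].mean(0)-R@A[k].mean(0)
        print(n,"origin",o,"yaw",w,"res mm",((A[k]@R.T+o-B[k])*1e3).round(1).tolist() if k.stop==8 and k.start==0 else "")
for n,q in (("top",[[324.6,166.8],[333.4,120.9],[354.6,125.1],[346.2,171.0]]),("scene",[[149.9,292.0],[158.0,247.0],[180.6,247.0],[174.6,292.0]])):
    X=cast(viewer.get_calibration(n),np.array(q),.008)[:,:2]; e=X[1]-X[0]+X[2]-X[3]
    print("slate",n,X.mean(0),"yaw",(np.arctan2(e[1],e[0])+np.pi/2)%np.pi-np.pi/2)
from scipy.spatial.transform import Rotation as Ro
s=robot.read_state();print(Ro.from_rotvec(s["orientation"]).as_matrix(),s["tool_pos"])
```

```text
top origin [0.4567 0.2368] yaw 0.17233108825432003 res mm 
top origin [0.456  0.2377] yaw 0.17827939682921948 res mm 
top origin [0.4563 0.2372] yaw 0.18047143671308835 res mm [[0.1, 2.4], [2.0, -0.7], [-1.1, -2.1], [-2.4, 1.6], [0.9, -0.2], [1.3, -0.6], [-0.1, -0.2], [-0.6, -0.2]]
scene origin [0.4592 0.2338] yaw 0.17567278843698791 res mm 
scene origin [0.4588 0.2359] yaw 0.17712186028216806 res mm 
scene origin [0.4591 0.2345] yaw 0.18453868834466472 res mm [[-1.8, 2.7], [1.9, -0.6], [-0.8, -0.4], [0.2, 0.9], [-1.9, -4.3], [-2.0, 0.7], [2.9, 2.1], [1.5, -1.2]]
slate top [ 0.6485 -0.2376] yaw -0.2263173542622281
slate scene [ 0.6499 -0.2391] yaw -0.22429836523459912
[[ 0.9742  0.2258 -0.0002]
 [ 0.2258 -0.9742  0.0016]
 [ 0.0002 -0.0016 -1.    ]] [ 0.1355 -0.5843  0.4038]
```

Request:
apply_moves --deltas '[[93,[0,0,0],0.151],[93,[0,0,0],0.151],[93,[0,0,0],0.151],[93,[35,-38,0],0],[93,[35,-38,0],0]]' --grip_force 20

```text
t: 0.72
tool_pos: [0.2211, -0.5254, 0.404]
orientation: [-3.12, 0.356, 0.001]
force: [-1.1, 0.4, -0.1]
opening: 0.0928
```

Request:
apply_moves --deltas '[[93,[35,-38,0],0],[93,[35,-38,0],0],[93,[35,-38,0],0],[93,[35,-38,0],0],[93,[35,-38,0],0]]'

```text
t: 1.35
tool_pos: [0.4349, -0.3787, 0.4043]
orientation: [-3.121, 0.353, 0.001]
force: [0.6, -0.6, 1.1]
opening: 0.093
```

Request:
apply_moves --deltas '[[93,[35,-38,0],0],[93,[35,-38,0],0],[93,[35,-38,0],0],[93,[35,-38,0],0],[93,[0,0,0],0]]'

```text
t: 1.98
tool_pos: [0.6063, -0.2602, 0.4034]
orientation: [-3.121, 0.346, 0.002]
force: [-0.9, -0.6, -0.3]
opening: 0.0931
```

Run:
```python
from h import *
np.set_printoptions(precision=4,suppress=True)
from scipy.spatial.transform import Rotation as Ro
c=viewer.get_calibration("wrist");im=viewer.read_camera("wrist");cv2.imwrite("pics/w1.png",im)
for cn in rects(im,*BLUE,amin=400):
    q=quad(cn);X=cast(c,q,.008);e=X-np.roll(X,-1,0);l=np.linalg.norm(e,axis=1);k=l.argmax()
    print(X.mean(0),l,(np.arctan2(e[k,1],e[k,0])+np.pi/2)%np.pi-np.pi/2,q.round().tolist())
s=robot.read_state();print(s["tool_pos"],Ro.from_rotvec(s["orientation"]).as_matrix())
```

```text
[ 0.5914 -0.1205  0.008 ] [0.0773 0.0343 0.0765 0.0339] -1.2360023147021213 [[134.0, 206.0], [177.0, 178.0], [191.0, 198.0], [149.0, 224.0]]
[ 0.6494 -0.2391  0.008 ] [0.051  0.112  0.0514 0.1081] -0.22469455243334502 [[212.0, 103.0], [251.0, 100.0], [251.0, 184.0], [215.0, 183.0]]
[ 0.6051 -0.2616  0.4035] [[ 0.9754 -0.2205 -0.0016]
 [-0.2205 -0.9754  0.0007]
 [-0.0017 -0.0003 -1.    ]]
```

View pics/w1.png

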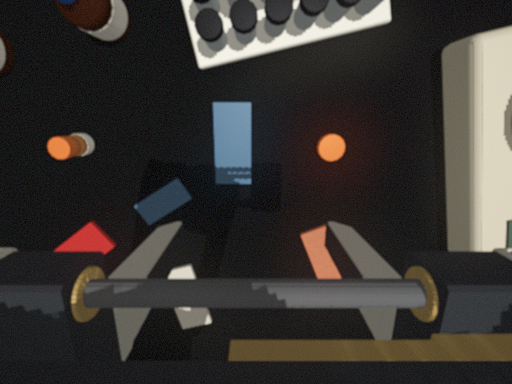

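The wrist view shows the slate at about (232,142), its nearest neighbours well clear of the fingers. It agrees with the fixed cameras to within 1 mm.

Request:
apply_moves --deltas '[[93,[42,-32,0],0],[93,[0,0,49],0.003],[93,[0,0,49],0],[93,[0,0,49],0],[93,[0,0,20],0]]'

```text
t: 2.65
tool_pos: [0.65, -0.2416, 0.2335]
orientation: [-3.119, 0.359, 0.01]
force: [0.8, -0.4, -0.5]
opening: 0.0932
```

Request:
apply_moves --deltas '[[93,[0,0,20],0],[93,[0,0,0],0],[93,[0,0,0],0]]'

```text
t: 3.02
tool_pos: [0.653, -0.2417, 0.2199]
orientation: [3.12, -0.358, 0.004]
force: [-0.0, -0.6, 0.6]
opening: 0.0932
```

Run:
```python
from h import *
for i in range(4):
    s=robot.read_state();print(s["tool_pos"],s["orientation"],s["force"])
```

```text
[ 0.65298872 -0.24167701  0.21987958] [ 3.12019893 -0.35764462  0.0044702 ] [-0.00335544 -0.57672865  0.60499179]
[ 0.65298872 -0.24167701  0.21987958] [ 3.12019893 -0.35764462  0.0044702 ] [-0.00335544 -0.57672865  0.60499179]
[ 0.65298872 -0.24167701  0.21987958] [ 3.12019893 -0.35764462  0.0044702 ] [-0.00335544 -0.57672865  0.60499179]
[ 0.65298872 -0.24167701  0.21987958] [ 3.12019893 -0.35764462  0.0044702 ] [-0.00335544 -0.57672865  0.60499179]
```

Request:
apply_moves --deltas '[[93,[0,-2,16],0],[93,[0,0,12],0],[93,[0,0,4],0],[93,[0,0,0],0]]'

```text
t: 3.52
tool_pos: [0.6524, -0.2389, 0.1864]
orientation: [-3.121, 0.357, 0.003]
force: [-6.3, 3.3, 12.6]
opening: 0.0931
```

Request:
apply_moves --deltas '[[93,[0,0,-2],0],[93,[0,0,0],0]]'

```text
t: 3.78
tool_pos: [0.6526, -0.2392, 0.1873]
orientation: [-3.121, 0.358, 0.0]
force: [-0.0, 0.2, 1.4]
opening: 0.0932
```

Request:
apply_moves --deltas '[[60,[0,0,0],0],[40,[0,0,0],0],[40,[0,0,0],0],[40,[0,0,0],0],[40,[0,0,0],0]]' --grip_force 20

```text
t: 4.4
tool_pos: [0.6527, -0.2393, 0.1877]
orientation: [-3.121, 0.358, 0.0]
force: [-0.5, 0.5, 0.1]
opening: 0.0495
```

Request:
apply_moves --deltas '[[40,[0,0,-30],0],[40,[0,0,-50],0],[40,[0,0,-50],-0.135],[40,[0,0,-20],-0.135],[40,[0,0,0],-0.135]]'

```text
t: 5.03
tool_pos: [0.6534, -0.2396, 0.3414]
orientation: [3.126, 0.284, 0.007]
force: [0.3, -0.5, -1.2]
opening: 0.0494
```

Run:
```python
from h import *
from scipy.spatial.transform import Rotation as Ro
im=viewer.read_camera("scene");cv2.imwrite("pics/s2.png",cv2.resize(im[130:380,60:320],None,fx=2,fy=2))
s=robot.read_state();R=Ro.from_rotvec(s["orientation"]).as_matrix();p=s["tool_pos"];print(p,R,s["opening"],s["force"])
o=np.array([.457,.2365]);w=.177;u=np.array([np.cos(w),np.sin(w)])
tgt=o+u*.059*np.cos(np.radians(18)); print(tgt,R[:2,:2].T@(tgt-p[:2])*1e3)
```

```text
[ 0.65301421 -0.23939125  0.3396174 ] [[ 0.98241032  0.18671704  0.00258974]
 [ 0.18672051 -0.98241238 -0.00116519]
 [ 0.00232664  0.00162825 -0.99999597]] 0.049628437935103714 [-0.7932991   0.35968789 -1.46742345]
[0.51223566 0.24638011] [ -47.59883387 -503.51355278]
```

View pics/s2.png

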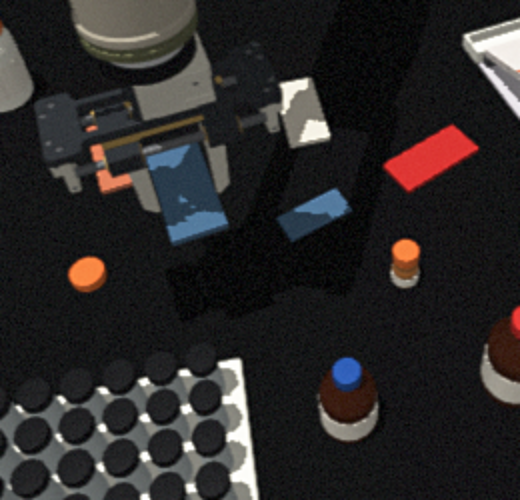

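The enlarged scene view shows the slate held level across the jaws at about (190,190), with nothing else moved. Next I carry it over to the stand.

Request:
apply_moves --deltas '[[40,[-4,-40,0],0],[40,[-5,-50,0],0],[40,[-5,-50,0],0],[40,[-5,-50,0],0],[40,[-5,-50,0],0]]'

```text
t: 5.7
tool_pos: [0.586, -0.0058, 0.3372]
orientation: [-3.129, -0.273, 0.001]
force: [-0.3, -0.1, -0.6]
opening: 0.0498
```

Request:
apply_moves --deltas '[[40,[-5,-50,0],0],[40,[-5,-50,0],0],[40,[-5,-50,0],0],[40,[-5,-50,0],0],[40,[-5,-40,0],0]]'

```text
t: 6.32
tool_pos: [0.519, 0.2264, 0.3373]
orientation: [-3.13, -0.275, 0.001]
force: [0.1, -0.6, -0.8]
opening: 0.0492
```

Request:
apply_moves --deltas '[[40,[0,-12,0],0],[40,[0,0,0],0],[40,[0,0,0],0]]'

```text
t: 6.7
tool_pos: [0.5183, 0.2354, 0.3375]
orientation: [3.129, 0.275, -0.0]
force: [0.1, -1.0, -0.2]
opening: 0.0497
```

```bash
cat > p.py <<'E'
from h import *
from scipy.spatial.transform import Rotation as Ro
import sys
np.set_printoptions(precision=4,suppress=True)
s=robot.read_state();R=Ro.from_rotvec(s["orientation"]).as_matrix();p=s["tool_pos"]
t=np.array([.511,.246]);print(s["t"],p,"yaw",np.arctan2(R[1,0],R[0,0]),"F",s["force"],"need dx dy mm",R[:2,:2].T@(t-p[:2])*1e3)
E
python3 p.py
```

```text
6.7 [0.5183 0.2354 0.3375] yaw 0.17527422850022217 F [ 0.1372 -1.038  -0.2348] need dx dy mm [ -5.3257 -11.7456]
```

Request:
apply_moves --deltas '[[40,[-5,-12,0],0],[40,[0,0,15],0],[40,[0,0,18],0],[40,[0,0,8],0],[40,[0,0,0],0]]'

```text
t: 7.32
tool_pos: [0.5104, 0.2471, 0.2951]
orientation: [3.129, 0.277, -0.004]
force: [0.6, -0.3, 0.0]
opening: 0.0496
```

```bash
python3 p.py
python3 - <<'E'
from h import *
np.set_printoptions(precision=4,suppress=True)
t=viewer.read_camera("top");s=viewer.read_camera("scene")
a=cv2.resize(t[150:310,60:200],None,fx=3,fy=3);b=cv2.resize(s[90:250,250:430],None,fx=3,fy=3)[:,:440]
cv2.imwrite("pics/c3.png",np.hstack([a,cv2.resize(s[90:250,290:410],None,fx=3,fy=3)]))
E
```

```text
7.325 [0.5104 0.2471 0.2951] yaw 0.17662992161819302 F [ 0.5985 -0.3347  0.0329] need dx dy mm [0.3829 1.1474]
```

View pics/c3.png

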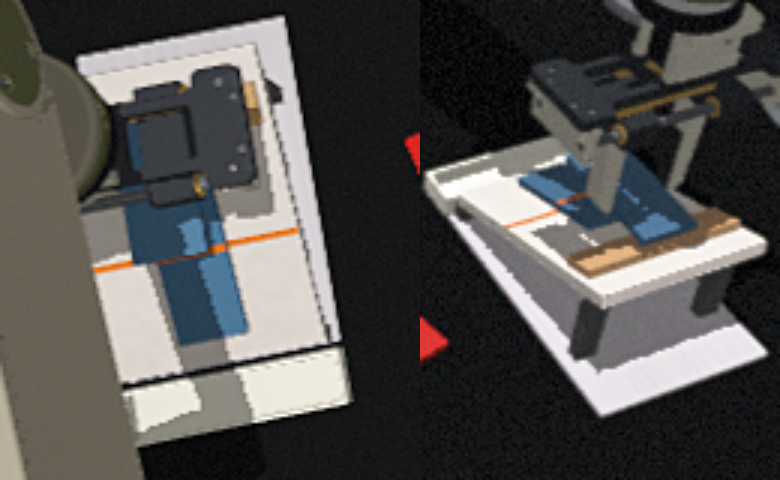

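The crops show the slate level above the stand, its upper end just over the batten and in line with the fixed shingle. Next I loosen the grip and lower it so the slate pivots in the jaws.

Request:
apply_moves --deltas '[[40,[0,1,3],0],[40,[0,0,3],0],[40,[0,0,3],0],[40,[0,0,2],0],[40,[0,0,0],0]]' --grip_force 7

```text
t: 8.05
tool_pos: [0.511, 0.2464, 0.2856]
orientation: [3.129, 0.277, -0.0]
force: [-0.1, 0.3, -0.7]
opening: 0.0502
```

Request:
apply_moves --deltas '[[40,[0,0,2],0],[40,[0,0,2],0],[40,[0,0,0],0]]'

```text
t: 8.43
tool_pos: [0.511, 0.2464, 0.2816]
orientation: [3.129, 0.277, -0.0]
force: [0.5, -0.0, -0.4]
opening: 0.0497
```

Request:
apply_moves --deltas '[[40,[0,0,2],0],[40,[0,0,2],0],[40,[0,0,2],0],[40,[0,0,2],0],[40,[0,0,0],0]]'

```text
t: 9.05
tool_pos: [0.5109, 0.2463, 0.2734]
orientation: [3.129, 0.277, -0.001]
force: [-0.6, -0.3, -0.1]
opening: 0.0498
```

```bash
python3 p.py
python3 - <<'E'
from h import *
t=viewer.read_camera("top");s=viewer.read_camera("scene")
cv2.imwrite("pics/c4.png",np.hstack([cv2.resize(t[150:310,60:200],None,fx=3,fy=3),cv2.resize(s[90:250,290:410],None,fx=3,fy=3)]))
E
```

```text
9.05 [0.5109 0.2463 0.2734] yaw 0.17679553824063934 F [-0.573  -0.3331 -0.0734] need dx dy mm [0.0009 0.3353]
```

View pics/c4.png

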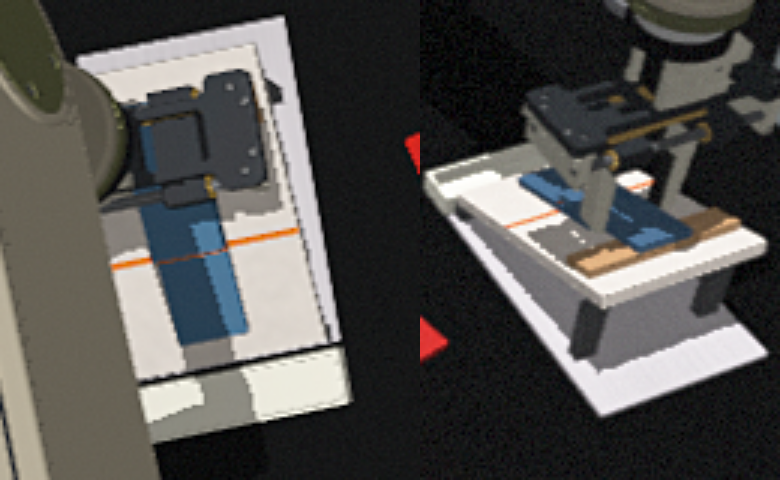

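The slate has tilted with the deck. Its lower edge is at the orange line, around (195,253) in the left crop. I'll lower the last bit, press lightly and release.

Request:
apply_moves --deltas '[[40,[0,0,1.5],0],[40,[0,0,0],0],[40,[0,0,1],0],[40,[0,0,0],0]]' --grip_force 5

```text
t: 9.65
tool_pos: [0.5112, 0.2464, 0.2719]
orientation: [-3.129, -0.277, -0.001]
force: [-2.5, -1.2, 4.6]
opening: 0.0494
```

Request:
apply_moves --deltas '[[54,[0,0,0],0],[60,[0,0,0],0],[66,[0,0,0],0],[66,[0,0,-10],0],[66,[0,0,-40],0]]'

```text
t: 10.28
tool_pos: [0.51, 0.246, 0.3194]
orientation: [3.128, 0.277, -0.009]
force: [-0.1, -1.1, 0.6]
opening: 0.0663
```

Request:
apply_moves --deltas '[[66,[0,50,-30],0],[66,[0,60,0],0],[66,[0,60,0],0],[66,[0,60,0],0],[66,[0,60,0],0]]'

```text
t: 10.9
tool_pos: [0.5622, -0.041, 0.3524]
orientation: [3.129, 0.277, 0.002]
force: [1.0, 0.8, 1.1]
opening: 0.0663
```

```bash
python3 p.py
python3 - <<'E'
from h import *
for n,cr in (("top",(150,310,60,200)),("scene",(90,250,290,410))):
    im=viewer.read_camera(n);cv2.imwrite(f"pics/{n}5.png",im)
t=cv2.imread("pics/top5.png");s=cv2.imread("pics/scene5.png")
cv2.imwrite("pics/c5.png",np.hstack([cv2.resize(t[150:310,60:200],None,fx=3,fy=3,interpolation=2),cv2.resize(s[90:250,290:410],None,fx=3,fy=3,interpolation=2)]))
for im,n in((t,"top"),(s,"scene")):
    for cn in rects(im,*BLUE):print(n,cn.mean(0).round(),cv2.minAreaRect(cn.astype(np.float32)))
E
```

```text
10.9 [ 0.5622 -0.041   0.3524] yaw 0.17685629358905813 F [1.0301 0.7752 1.0624] need dx dy mm [   0.0902 -291.5589]
top [120. 223.] ((120.22669219970703, 222.938720703125), (82.39507293701172, 24.160179138183594), 74.87599182128906)
top [292.  55.] ((291.7500305175781, 54.7499885559082), (12.020814895629883, 12.727922439575195), 45.0)
top [113.  69.] ((115.994873046875, 67.77919006347656), (48.56826400756836, 92.8121109008789), 88.66777801513672)
scene [233. 316.] ((233.0, 316.5), (17.0, 14.0), 90.0)
scene [423. 305.] ((433.2640075683594, 293.4775390625), (58.01375961303711, 117.37666320800781), 77.00537872314453)
scene [216. 237.] ((216.48641967773438, 236.507080078125), (14.33399486541748, 35.191795349121094), 62.650123596191406)
scene [351. 159.] ((351.10003662109375, 158.80001831054688), (58.13776397705078, 15.652474403381348), 26.56505012512207)
scene [443. 116.] ((442.7500305175781, 115.74998474121094), (21.92030906677246, 16.970561981201172), 45.0)
scene [490.  95.] ((488.7486572265625, 96.2237777709961), (44.969303131103516, 11.5210599899292), 41.987213134765625)
```

View pics/c5.png

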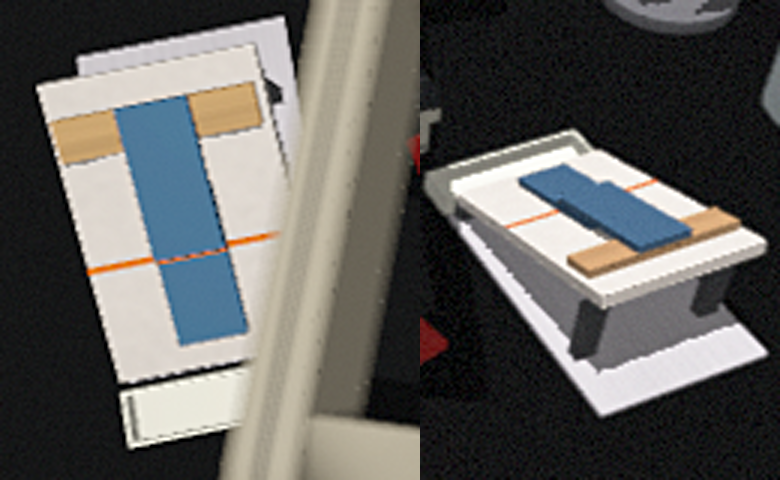

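Run:
```python
from h import *
np.set_printoptions(precision=2,suppress=True)
th=np.radians(18);w=.177;cw,sw=np.cos(w),np.sin(w)
ex=np.array([cw*np.cos(th),sw*np.cos(th),np.sin(th)]);ey=np.array([-sw,cw,0]);ez=np.cross(ex,ey);O=np.array([.457,.2365,.066])
def deck(c,uv,h):
    d=np.c_[(uv-[c["cx"],c["cy"]])/[c["fx"],c["fy"]],np.ones(len(uv))]@c["R"];o=-c["R"].T@c["t"]
    X=o+d*((O+h*ez-o)@ez/(d@ez))[:,None]-O
    return np.c_[X@ex,X@ey]*1e3
for n,f in (("top",(90,150)),("scene",(310,380))):
    im=cv2.imread(f"pics/{n}5.png");c=viewer.get_calibration(n)
    cn=[k for k in rects(im,*BLUE) if f[0]<k[:,0].mean()<f[1] and k[:,1].mean()>140][0]
    for nm,h,lo,hi in (("slate",.008,8,102),("fixed",0,-58,-10)):
        P=deck(c,cn,h);k=(P[:,0]>lo)&(P[:,0]<hi);P=P[k]
        m=np.median(P[:,1])
        L=P[P[:,1]>0];Rr=P[P[:,1]<0]
        a,b=np.polyfit(L[:,0],L[:,1],1),np.polyfit(Rr[:,0],Rr[:,1],1);xm=(lo+hi)/2
        print(n,nm,"y edges at mid",np.polyval(a,xm),np.polyval(b,xm),"slopes",a[0],b[0])
    P=deck(c,cn,.008);print(" upper end x",np.median(P[(abs(P[:,1])<18)&(P[:,0]>80),0]))
    P=deck(c,cn,0);print(" fixed lower end x",np.median(P[(abs(P[:,1])<18)&(P[:,0]<-40),0]))
im=cv2.imread("pics/top5.png");c=viewer.get_calibration("top")
m=cv2.inRange(cv2.cvtColor(im,cv2.COLOR_BGR2HSV),(5,110,100),(16,255,255));v,u=np.nonzero(m[215:250,85:160]);uv=np.c_[u+85,v+215].astype(float)
P=deck(c,uv,-.008);k=abs(P[:,0])<15;P=P[k];s=abs(P[:,1])>30
print("line on deck x:",np.median(P[s,0]),P[s].shape,"seen on shingle x(z=0):",np.median(deck(c,uv,0)[k][~s][:,0]))
print(im[236:222:-1,127:130].tolist())
```

```text
top slate y edges at mid 22.818910732522454 -24.386024997450658 slopes 0.0021743044835642847 0.006553588066812377
top fixed y edges at mid 23.532702969278418 -22.870559975877182 slopes -0.0044268194485719385 -0.007198980859722919
 upper end x 108.43230578259738
 fixed lower end x -63.626644242209316
scene slate y edges at mid 20.663075856673025 -32.771182281081856 slopes 0.0027756575509654564 0.10168484992010467
scene fixed y edges at mid 21.675873798916534 -26.866594082781514 slopes 0.06748693092523161 0.018180496324662076
 upper end x 114.2826819360763
 fixed lower end x -60.96183353861893
line on deck x: -1.204763075806695 (73, 2) seen on shingle x(z=0): -2.803245387314621
[[[159, 123, 67], [158, 122, 70], [157, 122, 74]], [[116, 124, 161], [150, 124, 100], [164, 121, 56]], [[47, 82, 140], [37, 102, 220], [48, 121, 249]], [[149, 114, 83], [153, 122, 129], [158, 131, 150]], [[157, 122, 71], [156, 122, 67], [159, 124, 69]], [[152, 120, 76], [152, 121, 75], [154, 123, 78]], [[153, 121, 77], [154, 122, 79], [154, 122, 79]], [[152, 121, 78], [152, 119, 75], [153, 122, 77]], [[152, 121, 77], [153, 120, 77], [153, 121, 78]], [[154, 122, 79], [151, 122, 77], [152, 120, 76]], [[153, 120, 78], [153, 122, 79], [153, 121, 78]], [[152, 120, 75], [154, 122, 79], [154, 122, 79]], [[152, 120, 77], [153, 121, 78], [154, 121, 79]], [[153, 122, 79], [152, 122, 76], [153, 122, 78]]]
```

```bash
python3 -c "
from plant import robot,order
s=robot.read_state();print(s['t'],s['force'],abs(s['dq']).max());print(order.close_job())"
```

```text
11.0 [-0.59271438 -0.20467499 -0.20896432] 0.08344535905201514
the job is handed in; nothing more can be done
None
```

The loose blue shingle is laid as the next course and the job is handed in at t = 11.0 s, with the gripper clear of the stand. I gripped it across its width, carried it over, and lowered it onto the batten with a loose grip. It pivoted in the jaws to the 18° slope, and I then released it.

**Position, measured from the top camera:**

| Check | Result |
|---|---|
| Centring over the fixed shingle | about 1 mm off |
| Straight up the slope | within about 0.01 rad of the fixed shingle |
| Upper end, should be at x = 110 mm | 108.4 mm, about 110 after allowing for the outline reading roughly 1 mm short |
| Lower edge | on the orange line, by eye; a thin strip of the line still shows along it |
| Lying flat | by eye in both views |

**Disagreement:** the scene camera put the upper end at about 114 mm and the shingle's centre about 3 mm further off to one side. I gave that less weight: the view is oblique and the shingle's side faces blur its outline. The top view and the pictures agree with a correct placement.

**Contact:** the fingertips pressed on the bench with about 13 N (upward force) before the grasp, so I raised them 2 mm. At the final contact the upward force on the tool was about 4.6 N.

**Bystanders:** the terracotta and white samples were never touched, but I did not measure their positions again at the end.

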